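# Fire the electroporator: slide home, then the two pulse buttons held together

### The job

A cuvette of cells is already sitting in the slide of the electroporation console. Push the slide by its upright front plate fully home into the console, then press the two large pulse buttons together, one fingertip on each, keep both fully down for three seconds while the pulse is delivered, and let both go. Only push and press: lift nothing, do not press the three small setting keys, and leave the things around the console where they are.

Things in the scene. Friction and masses are not known exactly. Their poses are not given: they have to be found in the camera images.
- console: white bench instrument fixed to the table, 220 mm deep (x), 270 mm wide (y), flat deck 70 mm above the table. Origin: centre of its underside; x points from its front (robot side) to its rear, y left, z up; front face at x = -110 mm. Display, setting keys and, nearest the front, two pulse buttons on the left of the deck; on the right (y -113 to -57 mm) a bay open at top and front for the slide.
- cuvette_slide (a joint): how far the cuvette slide has been pushed into the bay, along the console's +x: 0 = fully out (back of its front plate 45 mm in front of the console's front face), 0.045 m = fully home (front plate against the front face, hard stop). It slides stiffly (about 2.5 N) and stays where it is left. It starts between 0 and 0.020.
- slide_plate (a point): point on the middle of the front (robot side) face of the slide's grey upright front plate, 64 mm above the table. The plate is 62 mm wide (console y), 6 mm thick (console x) and reaches from 14 to 84 mm above the table. Axes as the console's. The table in front of the plate is clear for more than 60 mm.
- cuvette_mid (a point): centre of the capped clear cuvette (12.5 mm square, 53 mm high with its 15.5 mm cap) standing in the slide's pocket, 96 mm behind the front face of the slide's plate; this point is 46 mm above the table while seated, the cap's top 73 mm. It rides in with the slide and is not to be taken out.
- cuvette (a joint): how far the cuvette has been lifted out of its pocket in the slide: 0 = seated, grows upward to 0.04 m
- pulse_left_top (a point): centre of the top of the left (+y) large pulse button: round black cap 24 mm across in a 34 mm steel collar (3 mm high), at console x = -60 mm, y = +69 mm; the top stands 11 mm above the deck, 81 mm above the table when up, and moves down with the button
- pulse_right_top (a point): the same for the right pulse button, at console x = -60 mm, y = +9 mm: the two are 60 mm apart, centre to centre, along the console's y, with nothing raised between them
- pulse_left (a joint): how far the left pulse button is pressed: 0 up, 0.005 m fully down (hard stop); a spring brings it back; about 1.2 N to start it moving and 4 N to hold it fully down
- pulse_right (a joint): the same for the right pulse button
- set_left (a joint): how far the left small setting key is pressed: 0 up, 0.003 m down (2.5 N). The three keys are round, 12 mm across, 5 mm high above the deck, in a row at console x = +2 mm, y = +69, +39 and +9 mm. Not to be pressed.
- set_mid (a joint): the same for the middle setting key
- set_right (a joint): the same for the right setting key
- flask: loose flat culture flask with a yellow cap, 165 mm long, 80 mm wide, 36 mm high, beside the console on one side; origin at its underside. Leave it.
- tip_box: loose closed pipette-tip box, 120 by 82 mm, 67 mm high, beside the console on the other side; origin at its underside. Leave it.
- cuvette_rack: loose rack with three spare capped cuvettes, 40 by 110 mm, 63 mm high, in front of the left part of the console; origin at its underside. Leave it.

How it is judged:
By the outcome, as a careful person would: the job done as asked, in the order asked, and still so for the second after the job is handed in, with the robot touching nothing.
It also fails if it takes over 51 s, if anything falls off the work surface, if the arm or the gripper's body presses on something with over 40 N, if the wrist force passes 120 N, or if a joint passes its speed limit or range.

### The arm

A 6-joint arm with a two-finger parallel gripper is mounted at the origin on the work surface. World frame = base frame: x ahead of the robot, y to its left, z up, the work surface at z = 0. Lengths are in mm, angles in rad, forces in N, time in s.
With the tool pointing down it reaches from about 300 to 775 mm from the base axis. Payload 14.6 kg.
Tool frame: the origin (TCP) lies at the very end of the fingers, on their centre line; the grasp point (between the pads) lies manip.grasp_offset behind it (manip.grasp_offset is the distance from the TCP to the grasp point, in mm); z points along the fingers, y is the direction in which the jaws open and shut (so a half turn about z gives the same grasp; the last joint's range is limited). The gripper opens to 94 mm and grips with 3 to 60 N. Pads are 16 mm wide; open, the fingers measure 119 mm over their backs; the gripper's body (75 mm by 177 mm) begins 78 mm behind the grasp point.
Start: joints at [-1.399, 0.3, 1.521, -0, 1.321, -0.067], TCP at [130.089, -534.384, 205.446] pointing down, gripper open.
Joint ranges: [-3.03, 3.03], [-0.79, 2.21], [0.23, 2.52], [-1.04, 4.18], [0, 3.07], [-2.55, 2.55]. Speed limits (rad/s): [2.22, 2.22, 2.57, 3.14, 3.14, 3.14].

### API

Orientations are given as [roll, pitch, yaw] about the fixed x, y, z axes, in that order (R = Rz(yaw) Ry(pitch) Rx(roll)).
In Python, from cell import manip gives the robot as it stands.
- The arm moves only by the tool send_rows, never from a script. Its argument "commands" is a list of rows, each a list of 2 entries, a list of its own where there are three numbers: the shift along the tool's x, y, z in m, then the turn about the tool's z in rad. A call has exactly 8 rows; each row is the pose to reach, as a shift and turn from the pose commanded when the call began, along the tool's axes at that moment; what a row does not reach only later rows make up. A row lasts 1/12 s, in which the tool goes at most 41.7 mm and 7.16 degrees, less where a joint would pass 70% of its speed; a pose out of reach is approached as far as the arm can. A call with a gripper value outside its range is refused whole. "hand" is the closure, from -1 (fully open) to 1 (shut), so that 0 is half open, set as the call begins (left out, the last holds). The fingers move at their own pace and stop on an object; "force" is the grip in N (left out, the last holds). Time passes only in rows, so rows that repeat a pose let the fingers close, or fill a call up. It gives the time, the measured TCP pose, the force and the opening at its end, in the units of the state.
- manip.read_state(): the state, without advancing time (a new reading comes with each control period).
- manip.camera(name): name is "scene" or "side" or "wrist"; returns the picture (480x640x3 uint8, red, green, blue); there is no depth.
- manip.camera_model(name): a dict with "K" (3x3 intrinsics, pixels), "k1" (the pictures are not rectified: a ray, as slopes to the right and down, at radius r is drawn at 1 + k1 r^2 times it, then the intrinsics apply), "eye" and "attitude" of the camera in the world; the wrist camera has in their place "mount" (4x4, takes a point from camera to tool coordinates, whose origin is the TCP and whose axes are the flange's). Camera axes: x right, y down, z forward; pixel columns grow to the right and rows downward; lengths in mm; the calibration is good to about 2 mm. A picture is of the moment at which its call begins: read the wrist's pose just before it. camera_model takes no time and is no camera call.
- manip.sign_off(): hands the job in, once; it reports no verdict.
The state is a dict: "clock": time; "joints": joint angles; "qd": joint speeds; "effort": joint torques, N m; "eef_pos": TCP position; "eef_rot": TCP orientation; "wrist_force": force on the tool from outside, world axes, zero at the start; "moment": the same for the moment, N m; "finger_gap": finger opening in mm.
Only numpy, scipy, OpenCV 4.12 (cv2) and the standard library are available. Lean on these libraries where they do the work, as an engineer would, in place of code of your own. Each camera call takes 0.05 s, during which the arm holds its last target.

## Working session

There is one attempt and no reset: what is moved stays moved. The work goes in short steps, Python scripts to look and compute and a tool call to move; the robot and the scene stay as the last step left them, time stands still between calls to the robot, and variables do not carry over. Pictures are saved under pics/ and viewed, and the job is handed in when it is done.

Besides the shell and the picture viewer there is one more tool, called after ">>>" by a JSON object that holds its "op" and its "data". send_rows: Moves the arm, as the interface text tells. Its arguments: {"type":"object","properties":{"commands":{"type":"array","items":{"type":"array"}},"hand":{"type":"number"},"force":{"type":"number"}},"required":["commands"]}

```bash
ls; mkdir -p pics; python3 - <<'E'
from cell import manip
import cv2
s=manip.read_state();print(s)
for n in("scene","side","wrist"):
    im=manip.camera(n);cv2.imwrite(f"pics/{n}0.png",im[:,:,::-1]);print(n,manip.camera_model(n))
print(manip.grasp_offset)
E
```

```text
pics
{'clock': 0.0, 'joints': array([-1.39856795e+00,  3.00450404e-01,  1.52157820e+00, -1.86926048e-05,
        1.32069357e+00, -6.66275840e-02]), 'qd': array([ 1.23220558e-03,  1.41866315e-03, -1.66917569e-03,  8.50722618e-04,
        1.04447156e-03,  9.38843504e-05]), 'effort': array([ 1.16898968e-04, -5.31804264e+01, -3.52738667e+01,  7.08943186e-02,
        2.44784314e-02, -5.78338904e-05]), 'eef_pos': array([ 130.05811256, -534.13361273,  204.89889846]), 'eef_rot': array([-3.14046443e+00, -5.71364956e-05,  2.38860562e-01]), 'wrist_force': array([0.15229573, 0.86686699, 0.25454299]), 'moment': array([-0.0157853 , -0.01535697, -0.02450606]), 'finger_gap': 94.0718848007622}
scene {'K': array([[531.33056954,   0.        , 314.5607359 ],
       [  0.        , 531.33056954, 243.83804223],
       [  0.        ,   0.        ,   1.        ]]), 'k1': -0.010938559840415548, 'eye': array([1170.44192873,  -97.86733658,  715.64031809]), 'attitude': array([-2.40570989, -0.00377431,  1.3627824 ])}
side {'K': array([[546.26284557,   0.        , 318.45664215],
       [  0.        , 546.26284557, 241.50090569],
       [  0.        ,   0.        ,   1.        ]]), 'k1': 0.007252493287750893, 'eye': array([ 303.97683518, -687.45989103,  886.84194989]), 'attitude': array([-2.38513404, -0.01154118, -0.38044588])}
wrist {'K': array([[424.92529395,   0.        , 317.22074384],
       [  0.        , 424.92529395, 248.50259446],
       [  0.        ,   0.        ,   1.        ]]), 'k1': 0.03390923095634325, 'mount': array([[-8.90096629e-04, -9.61789463e-01, -2.73788672e-01,
         7.89571060e+01],
       [ 9.99999587e-01, -9.06161868e-04, -6.77870466e-05,
        -7.62828828e-01],
       [-1.82899987e-04, -2.73788619e-01,  9.61789872e-01,
        -1.78485462e+02],
       [ 0.00000000e+00,  0.00000000e+00,  0.00000000e+00,
         1.00000000e+00]])}
18.8
```

View pics/scene0.png

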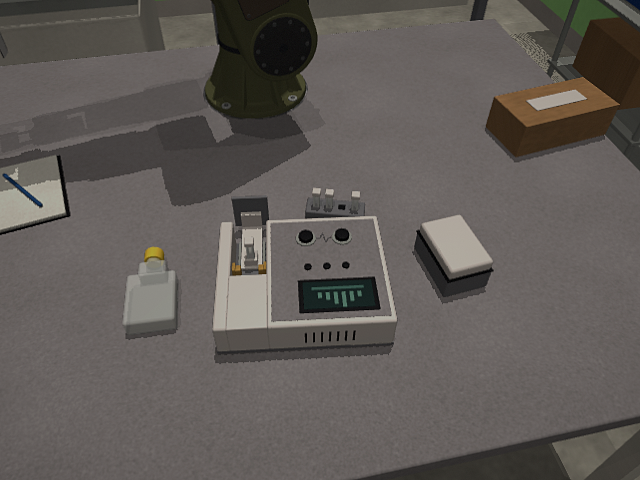

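View pics/side0.png

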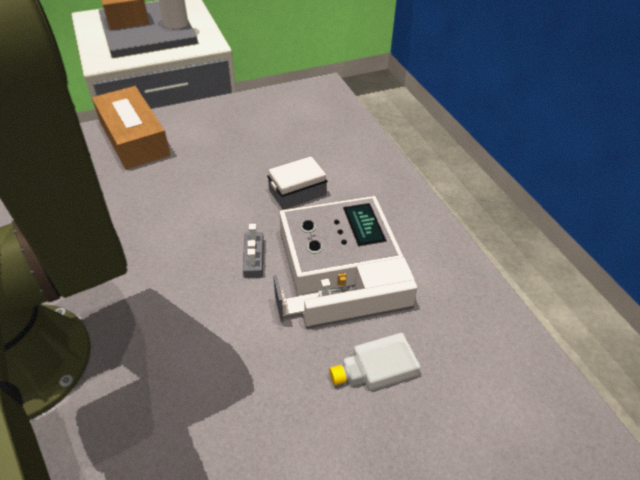

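View pics/wrist0.png

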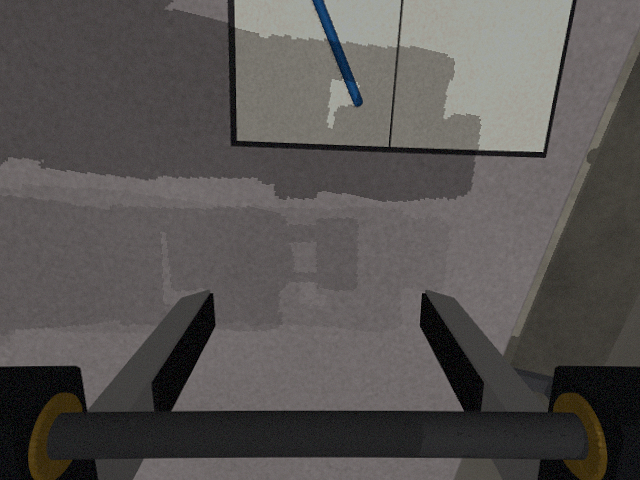

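```bash
cat > h.py <<'E'
import numpy as np,cv2
from cell import manip
from scipy.spatial.transform import Rotation as Ro
def cam(n,st=None):
    m=manip.camera_model(n)
    if n=="wrist":
        T=np.eye(4);T[:3,:3]=Ro.from_euler('xyz',st["eef_rot"]).as_matrix();T[:3,3]=st["eef_pos"]
        T=T@m["mount"];return m,T[:3,:3],T[:3,3]
    return m,Ro.from_euler('xyz',m["attitude"]).as_matrix(),np.array(m["eye"])
def ray(n,uv,st=None):
    m,R,e=cam(n,st);K=m["K"]
    d=np.array([(uv[0]-K[0,2])/K[0,0],(uv[1]-K[1,2])/K[1,1]]);p=d.copy()
    for _ in range(10):p=d/(1+m["k1"]*(p@p))
    return e,R@np.array([p[0],p[1],1])
def onz(n,uv,z,st=None):
    e,d=ray(n,uv,st);return e+d*(z-e[2])/d[2]
def proj(n,P,st=None):
    m,R,e=cam(n,st);q=R.T@(np.array(P,float)-e);p=q[:2]/q[2];p=p*(1+m["k1"]*(p@p));return m["K"][:2,:2]@p+m["K"][:2,2]
E
python3 - <<'E'
from h import *
a=cv2.imread("pics/scene0.png");b=cv2.imread("pics/side0.png")
for n,im,box in(("scene",a,(285,220,365,280)),("side",b,(295,212,350,256))):
    x0,y0,x1,y1=box;g=im[y0:y1,x0:x1].max(2);m=(g<45).astype(np.uint8)
    k,l,s,c=cv2.connectedComponentsWithStats(m)
    for i in range(1,k):
        if s[i,4]>12:
            uv=c[i]+[x0,y0];print(n,uv.round(1),s[i],onz(n,uv,81).round(1),onz(n,uv,75).round(1))
v=np.hstack([cv2.resize(a[180:360,200:400],None,fx=2,fy=2,interpolation=2),cv2.resize(b[180:360,240:440],None,fx=2,fy=2,interpolation=2)])
cv2.imwrite("pics/z.png",v)
for n,L in(("scene",[(377,217),(395,321),(218,225)]),("side",[(281,209),(376,199),(413,274)])):
    for uv in L:print(n,uv,onz(n,uv,70).round(1))
E
```

```text
scene [341.6 234.6] [ 50   9  14  12 146] [597.6  70.7  81. ] [592.1  72.3  75. ]
scene [305.3 236.1] [ 14  10  14  13 146] [588.8  11.9  81. ] [583.3  12.9  75. ]
scene [326.3 265.6] [38 43  8  6 38] [657.   31.7  81. ] [652.1  32.9  75. ]
scene [345.2 264.8] [57 42  7  7 37] [661.4  60.7  81. ] [656.6  62.2  75. ]
scene [307.3 266.4] [19 44  8  6 38] [652.6   2.4  81. ] [647.7   3.4  75. ]
scene [348.3 278.7] [41 58 39  2 57] [689.   58.7  81. ] [684.5  60.2  75. ]
side [348.  215.2] [51  0  4 10 24] [682.3  63.9  81. ] [685.1  69.5  75. ]
side [307.8 224.8] [ 8  9 10  9 63] [592.   67.8  81. ] [594.1  73.4  75. ]
side [314.3 245.3] [15 29 10  9 71] [583.3   8.5  81. ] [585.4  13.6  75. ]
scene (377, 217) [559.8 143.2  70. ]
scene (395, 321) [770.3 108.3  70. ]
scene (218, 225) [ 523.6 -125.9   70. ]
side (281, 209) [559.1 144.6  70. ]
side (376, 199) [766.5  99.3  70. ]
side (413, 274) [ 738.7 -122.8   70. ]
```

View pics/z.png

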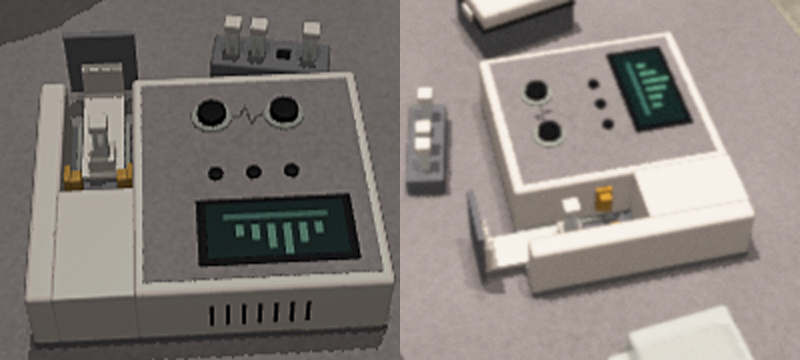

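>>> {"op": "send_rows", "data": {"commands": [[[0.01,-0.01,-0.005],0.01],[[0.035,-0.032,-0.015],0.04],[[0.062,-0.058,-0.025],0.08],[[0.09,-0.084,-0.035],0.12],[[0.118,-0.11,-0.045],0.17],[[0.146,-0.136,-0.055],0.22],[[0.174,-0.162,-0.065],0.27],[[0.2,-0.187,-0.075],0.32]], "hand": 1, "force": 30}}

```text
clock: 0.82
eef_pos: [280.7, -303.5, 280.9]
eef_rot: [-3.142, -0.0, -0.084]
wrist_force: [1.0, 0.2, 0.9]
finger_gap: 44.2
```

```bash
cat > st.py <<'E'
from h import *
import sys
s=manip.read_state();print(round(s["clock"],2),s["eef_pos"].round(1),s["eef_rot"].round(3),s["wrist_force"].round(1),s["moment"].round(2),round(s["finger_gap"],1),s["joints"].round(2))
def shift(P,s=s):
    return Ro.from_euler('xyz',s["eef_rot"]).as_matrix().T@(np.array(P)-s["eef_pos"])
if len(sys.argv)>3: print("shift",shift([float(a) for a in sys.argv[1:4]]).round(1), "turn to -0.14:",round(s["eef_rot"][2]+0.14,3))
E
python3 st.py 450 -50 280
```

```text
0.82 [ 280.7 -303.5  280.9] [-3.142 -0.    -0.084] [1.  0.2 0.9] [0.02 0.01 0.02] 44.2 [-0.91 -0.07  1.75  0.    1.45  0.74]
shift [ 147.4 -266.8    0.9] turn to -0.14: 0.056
```

>>> {"op": "send_rows", "data": {"commands": [[[0.014,-0.026,0],0.01],[[0.034,-0.062,0],0.02],[[0.054,-0.098,0],0.03],[[0.074,-0.134,0],0.04],[[0.094,-0.17,0],0.05],[[0.114,-0.206,0],0.056],[[0.132,-0.24,0],0.056],[[0.147,-0.266,0],0.056]]}}

```text
clock: 1.48
eef_pos: [449.1, -49.5, 280.4]
eef_rot: [-3.141, 0.0, -0.136]
wrist_force: [0.6, -0.4, 0.4]
finger_gap: 0.3
```

```bash
python3 - <<'E'
from h import *
import st
s=manip.read_state();im=manip.camera("wrist");cv2.imwrite("pics/w1.png",im[:,:,::-1])
import pickle;pickle.dump(s,open("w1.pkl","wb"))
E
```

```text
1.48 [449.1 -49.5 280.4] [-3.141  0.    -0.136] [ 0.6 -0.4  0.4] [0.02 0.01 0.02] 0.3 [-0.19  0.03  1.67  0.    1.45  1.52]
```

View pics/w1.png

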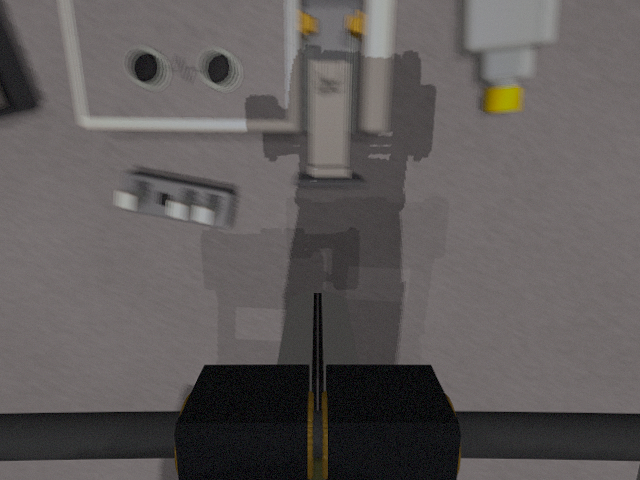

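```bash
python3 - <<'E'
from h import *
import st
s=manip.read_state();im=manip.camera("wrist")[:,:,::-1];cv2.imwrite("pics/w2.png",im)
cv2.imwrite("pics/w2z.png",cv2.resize(im[0:240,50:410].copy(),None,fx=2.2,fy=2.2,interpolation=2))
import pickle;pickle.dump(s,open("w2.pkl","wb"))
g=im.max(2)[20:110,100:260];m=(g<50).astype(np.uint8)
k,l,t,c=cv2.connectedComponentsWithStats(m)
for i in range(1,k):
    if t[i,4]>100:
        uv=c[i]+[100,20];print(uv.round(1),t[i],onz("wrist",uv,80,s).round(1))
E
```

```text
1.53 [450.8 -47.1 280.1] [-3.14   0.    -0.134] [ 1.1  1.4 -0.5] [0.06 0.   0.02] 0.2 [-0.19  0.03  1.66  0.    1.45  1.52]
[154.7  71.3] [ 40  36  30  31 730] [589.9  69.2  80. ]
[227.   72.7] [113  37  29  32 678] [581.3  10.7  80. ]
```

View pics/w2z.png

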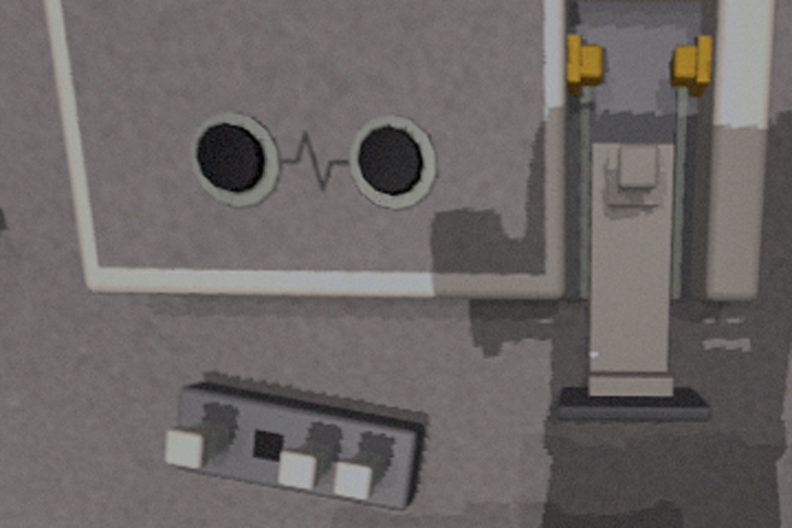

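```bash
python3 - <<'E'
from h import *
import pickle;s=pickle.load(open("w2.pkl","rb"))
for uv in[(50+632/2.2,417/2.2),(50+562/2.2,417/2.2),(50+710/2.2,417/2.2),(50+640/2.2,145/2.2)]:
    print(onz("wrist",uv,84,s).round(1))
psi=-.145;u=np.array([np.cos(psi),np.sin(psi)]);v=np.array([-u[1],u[0]])
O=np.array([587.7,40.3])+60*u-39*v
print("O",O,"home plate front",O-116*u-85*v,"out",O-161*u-85*v)
for uv in [(50+95/2.2,291/2.2),(50+562/2.2,298/2.2)]:
    p=onz("wrist",uv,70,s)[:2]-O;print("front edge console xy",p@u,p@v)
sc=[(233,198),(270,196)]
for uv in sc:
    p=onz("scene",uv,84)[:2];print("plate scene",p.round(1),(p-O)@u,(p-O)@v)
E
python3 st.py 440 -63 110
```

```text
[474.4 -67.5  84. ]
[478.1 -39.7  84. ]
[470.1 -98.4  84. ]
[573.4 -82.6  84. ]
O [641.43514959  -6.96027611] home plate front [514.37060799 -74.30715626] out [469.84284222 -67.80499693]
front edge console xy -111.18615759107358 129.65179446854353
front edge console xy -111.18629079063004 -55.57317534112834
plate scene [477.2 -94.1] -149.8868841823517 -109.91908759164491
plate scene [485.2 -30.3] -151.1929168873523 -45.67312276343674
1.58 [449.5 -49.3 279.9] [-3.141e+00  1.000e-03 -1.330e-01] [ 0.1 -0.5  0.6] [ 0.01  0.05 -0.05] 0.4 [-0.19  0.03  1.66  0.    1.45  1.51]
shift [ -7.4  15.  169.9] turn to -0.14: 0.007
```

>>> {"op": "send_rows", "data": {"commands": [[[-0.003,0.003,0.015],0.012],[[-0.007,0.006,0.045],0.012],[[-0.01,0.01,0.08],0.012],[[-0.0136,0.015,0.118],0.012],[[-0.0136,0.015,0.156],0.012],[[-0.0136,0.015,0.19],0.012],[[-0.0136,0.015,0.215],0.012],[[-0.0136,0.015,0.229],0.012]]}}

```text
clock: 2.25
eef_pos: [430.9, -65.6, 48.7]
eef_rot: [-3.141, 0.004, -0.15]
wrist_force: [0.5, 0.0, -0.9]
finger_gap: 0.3
```

```bash
python3 - <<'E'
from h import *
import st
print(st.shift([506.4,-73.2,50]))
im=np.hstack([manip.camera("side")[150:330,200:440,::-1],manip.camera("scene")[150:330,180:340,::-1]]);cv2.imwrite("pics/s3.png",cv2.resize(im,None,fx=2,fy=2))
E
```

```text
2.25 [430.9 -65.6  48.7] [-3.141  0.004 -0.15 ] [ 0.5  0.  -0.9] [ 0.03 -0.02  0.01] 0.3 [-0.24  0.27  1.98 -0.    0.9   1.49]
[75.78503204 -3.76472413 -1.61953497]
```

View pics/s3.png

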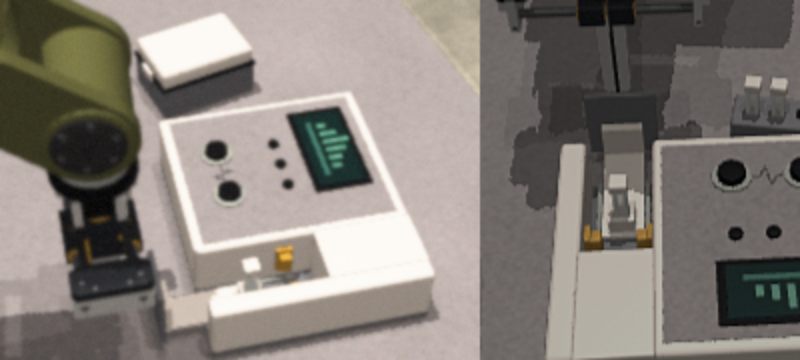

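>>> {"op": "send_rows", "data": {"commands": [[[0.006,-0.001,0],0],[[0.013,-0.001,0],0],[[0.02,-0.002,0],0],[[0.026,-0.002,0],0],[[0.032,-0.003,0],0],[[0.038,-0.003,0],0],[[0.043,-0.003,0],0],[[0.048,-0.003,0],0]]}}

```text
clock: 3.02
eef_pos: [481.0, -69.3, 51.4]
eef_rot: [-3.141, 0.0, -0.149]
wrist_force: [-3.2, 1.1, 2.1]
finger_gap: 0.4
```

```bash
python3 st.py 506.4 -73.2 50
```

```text
3.02 [481.  -69.3  51.4] [-3.141  0.    -0.149] [-3.2  1.1  2.1] [0.28 0.44 0.07] 0.4 [-0.22  0.35  1.85  0.    0.94  1.5 ]
shift [25.7  0.1  1.4] turn to -0.14: -0.009
```

>>> {"op": "send_rows", "data": {"commands": [[[0.003,0,0],0],[[0.006,0,0],0],[[0.009,0,0],0],[[0.012,0,0],0],[[0.0145,0,0],0],[[0.0165,0,0],0],[[0.0185,0,0],0],[[0.02,0,0],0]]}}

```text
clock: 3.68
eef_pos: [500.6, -72.3, 51.4]
eef_rot: [-3.142, 0.0, -0.149]
wrist_force: [-2.2, 2.1, 0.1]
finger_gap: 0.3
```

>>> {"op": "send_rows", "data": {"commands": [[[0.0005,0,0],0],[[0.001,0,0],0],[[0.0015,0,0],0],[[0.002,0,0],0],[[0.0025,0,0],0],[[0.003,0,0],0],[[0.0035,0,0],0],[[0.0035,0,0],0]]}}

```text
clock: 4.35
eef_pos: [504.0, -72.9, 51.4]
eef_rot: [3.142, -0.0, -0.149]
wrist_force: [-1.8, 1.6, -0.6]
finger_gap: 0.4
```

>>> {"op": "send_rows", "data": {"commands": [[[0.0005,0,0],0],[[0.001,0,0],0],[[0.0015,0,0],0],[[0.002,0,0],0],[[0.0025,0,0],0],[[0.003,0,0],0],[[0.003,0,0],0],[[0.003,0,0],0]]}}

```text
clock: 5.02
eef_pos: [504.8, -73.0, 51.4]
eef_rot: [3.142, 0.005, -0.149]
wrist_force: [-20.0, 4.3, 13.3]
finger_gap: 0.5
```

>>> {"op": "send_rows", "data": {"commands": [[[-0.002,0,0],0],[[-0.006,0,0],0],[[-0.012,0,0],0],[[-0.018,0,0],0],[[-0.022,0,-0.015],0],[[-0.024,0,-0.04],0],[[-0.024,0,-0.065],0],[[-0.024,0,-0.08],0]]}}

```text
clock: 5.68
eef_pos: [483.4, -69.9, 133.9]
eef_rot: [3.141, -0.003, -0.149]
wrist_force: [0.3, -0.3, 1.4]
finger_gap: 0.9
```

>>> {"op": "send_rows", "data": {"commands": [[[-0.005,0,-0.02],0],[[-0.012,0,-0.05],0],[[-0.02,0,-0.08],0],[[-0.025,-0.015,-0.11],0],[[-0.025,-0.03,-0.13],0],[[-0.025,-0.04,-0.14],0],[[-0.025,-0.04,-0.14],0],[[-0.025,-0.04,-0.14],0]], "hand": 0}}

```text
clock: 6.35
eef_pos: [464.2, -26.3, 270.5]
eef_rot: [3.141, 0.001, -0.148]
wrist_force: [0.4, 0.4, -1.0]
finger_gap: 46.4
```

```bash
python3 - <<'E'
from h import *
import st,pickle
s=manip.read_state();im=manip.camera("wrist")[:,:,::-1].copy();cv2.imwrite("pics/w4.png",im)
pickle.dump(s,open("w4.pkl","wb"))
sd=manip.camera("side")[:,:,::-1].copy()
cv2.imwrite("pics/s4.png",cv2.resize(sd[160:340,240:440],None,fx=3,fy=3))
y1=130;g=im.max(2)[0:y1];m=(g<50).astype(np.uint8)
k,l,t,c=cv2.connectedComponentsWithStats(m)
for i in range(1,k):
    if 80<t[i,4]<1500: print(c[i].round(1),t[i],onz("wrist",c[i],80,s).round(1))
E
```

```text
6.35 [464.2 -26.3 270.5] [ 3.141e+00  1.000e-03 -1.480e-01] [ 0.4  0.4 -1. ] [0.   0.04 0.02] 46.4 [-0.14  0.06  1.65 -0.    1.43  1.58]
[170.5   3.8] [163   0  15  10 120] [647.5  60.1  80. ]
[208.7   4. ] [202   0  15  11 122] [643.3  31.2  80. ]
[247.3   3.9] [240   0  15  10 124] [639.2   2.   80. ]
[176.8  86. ] [162  71  31  31 726] [589.9  69.8  80. ]
[249.5  85.4] [236  71  29  31 586] [582.   11.7  80. ]
```

View pics/w4.png

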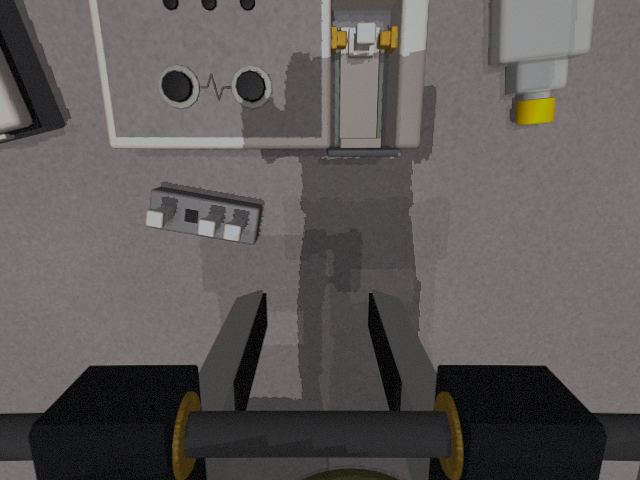

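View pics/s4.png

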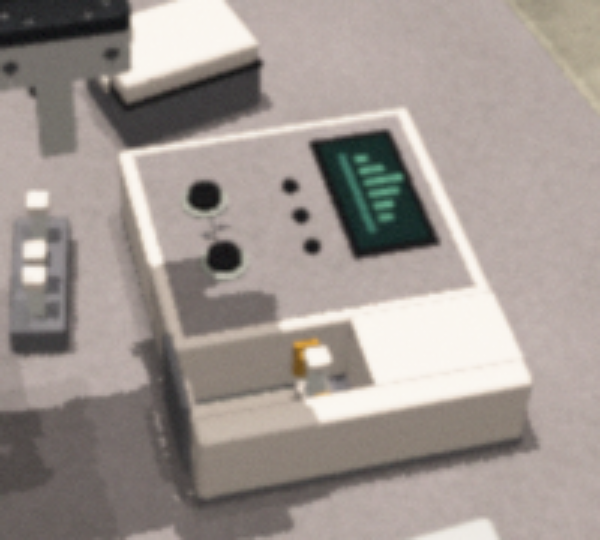

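```bash
python3 st.py 586.3 40.5 120
```

```text
6.45 [463.9 -26.9 269.7] [ 3.141e+00  3.000e-03 -1.490e-01] [ 0.1 -0.9 -1.4] [ 0.07  0.   -0.02] 46.8 [-0.14  0.06  1.65 -0.    1.43  1.58]
shift [111.4 -84.8 149.4] turn to -0.14: -0.009
```

>>> {"op": "send_rows", "data": {"commands": [[[0.01,-0.008,0.005],-0.005],[[0.03,-0.022,0.015],-0.005],[[0.05,-0.038,0.035],-0.005],[[0.07,-0.053,0.06],-0.005],[[0.088,-0.067,0.09],-0.005],[[0.102,-0.078,0.115],-0.005],[[0.111,-0.085,0.135],-0.005],[[0.111,-0.085,0.149],-0.005]]}}

```text
clock: 7.12
eef_pos: [586.5, 41.3, 118.0]
eef_rot: [3.141, 0.005, -0.144]
wrist_force: [0.1, -0.2, 0.1]
finger_gap: 46.9
```

>>> {"op": "send_rows", "data": {"commands": [[[0,0,0.003],0],[[0,0,0.007],0],[[0,0,0.011],0],[[0,0,0.014],0],[[0,0,0.016],0],[[0,0,0.018],0],[[0,0,0.018],0],[[0,0,0.018],0]]}}

```text
clock: 7.78
eef_pos: [586.8, 41.1, 104.7]
eef_rot: [-3.142, -0.0, -0.144]
wrist_force: [0.1, -0.6, -0.2]
finger_gap: 47.0
```

```bash
python3 - <<'E'
from h import *
import st
print(st.shift([586.3,40.5,81]))
sd=manip.camera("side")[:,:,::-1].copy();a=manip.camera("scene")[:,:,::-1].copy()
cv2.imwrite("pics/s5.png",np.hstack([cv2.resize(sd[170:300,260:390],None,fx=3,fy=3),cv2.resize(a[170:300,260:390],None,fx=3,fy=3)]))
w=manip.camera("wrist")[:,:,::-1].copy();cv2.imwrite("pics/w5.png",w)
E
```

```text
7.78 [586.8  41.1 104.7] [-3.142 -0.    -0.144] [ 0.1 -0.6 -0.2] [ 0.01 -0.03 -0.03] 47.0 [ 0.01  0.48  1.52 -0.    1.15  1.72]
[-0.45509581  0.65390143 23.71981284]
```

View pics/s5.png

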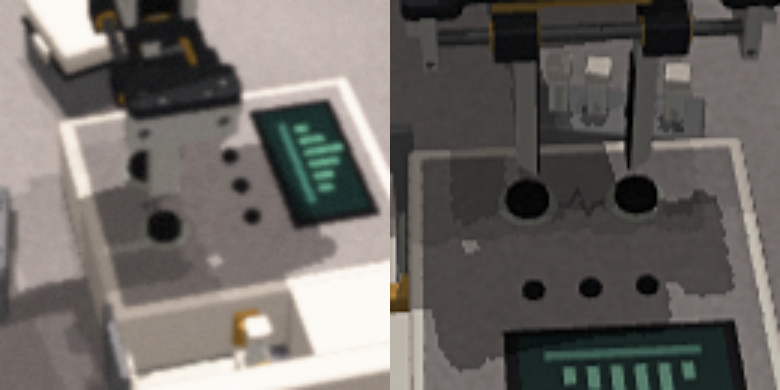

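View pics/w5.png

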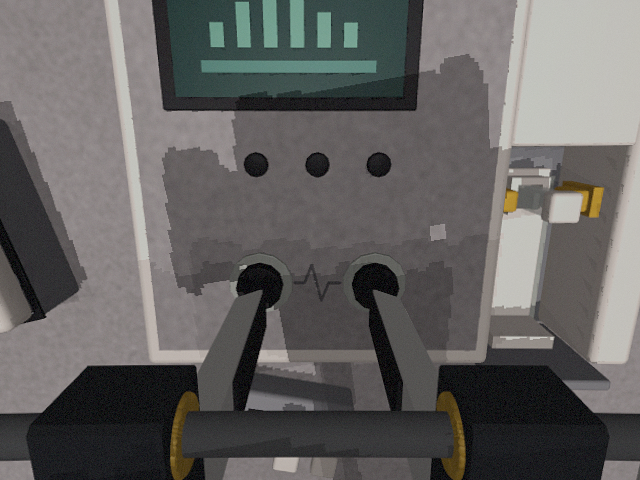

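```bash
python3 - <<'E'
from h import *
s=manip.read_state()
for uv in[(264,281.5),(373,281.5)]: print(onz("wrist",uv,73,s).round(1))
psi=-.144;v=np.array([-np.sin(psi),np.cos(psi),0])
for q in(-29.7,29.7):
  p=s["eef_pos"]+q*v
  for z in(104.7,81):
    p[2]=z;print(q,z,[proj(n,p,s).round(1) for n in("scene","side","wrist")])
a=cv2.imread("pics/s5.png")
E
# tip pixels: scene = 260+(px-390)/3, 170+py/3 ; side = 260+px/3,170+py/3
```

```text
[591.8  69.1  73. ]
[583.6  12.4  73. ]
-29.7 104.7 [array([304.3, 223.3]), array([313.4, 236.2]), array([383.6, 307.6])]
-29.7 81 [array([304.5, 233.4]), array([313.4, 244.3]), array([376.6, 288.6])]
29.7 104.7 [array([341.1, 221.7]), array([306.9, 215.9]), array([252.8, 307.7])]
29.7 81 [array([340.5, 231.8]), array([306.9, 224.1]), array([259.6, 288.7])]
```

>>> {"op": "send_rows", "data": {"commands": [[[0.001,0,0.003],0],[[0.001,0,0.006],0],[[0.001,0,0.009],0],[[0.001,0,0.012],0],[[0.001,0,0.015],0],[[0.001,0,0.017],0],[[0.001,0,0.018],0],[[0.001,0,0.019],0]]}}

```text
clock: 8.6
eef_pos: [587.7, 40.9, 85.3]
eef_rot: [3.142, 0.0, -0.144]
wrist_force: [0.5, 0.1, -0.1]
finger_gap: 46.9
```

```bash
python3 - <<'E'
from h import *
import st
a=manip.camera("scene")[:,:,::-1].copy();sd=manip.camera("side")[:,:,::-1].copy()
cv2.imwrite("pics/s6.png",np.hstack([cv2.resize(sd[190:270,280:360],None,fx=5,fy=5),cv2.resize(a[200:280,285:365],None,fx=5,fy=5)]))
E
```

```text
8.6 [587.7  40.9  85.3] [ 3.142  0.    -0.144] [ 0.5  0.1 -0.1] [ 0.05 -0.02  0.01] 46.9 [ 0.01  0.51  1.53 -0.    1.11  1.72]
```

View pics/s6.png

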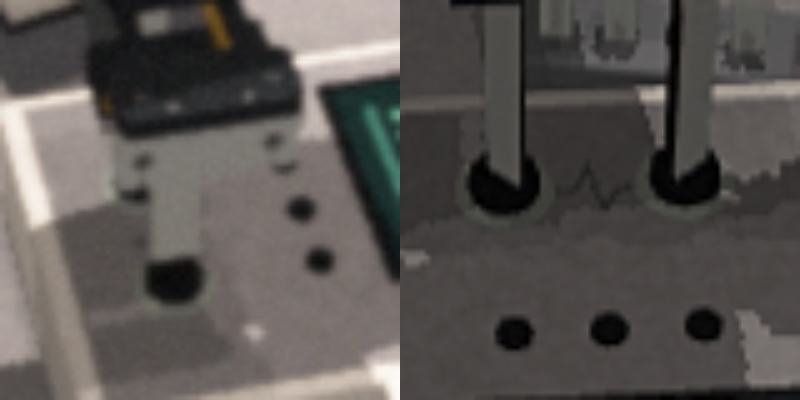

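>>> {"op": "send_rows", "data": {"commands": [[[0,0,0.0015],0],[[0,0,0.003],0],[[0,0,0.0045],0],[[0,0,0.006],0],[[0,0,0.0075],0],[[0,0,0.009],0],[[0,0,0.0102],0],[[0,0,0.0112],0]]}}

```text
clock: 9.37
eef_pos: [588.0, 41.0, 75.9]
eef_rot: [-3.141, -0.001, -0.144]
wrist_force: [-12.5, -0.7, 28.6]
finger_gap: 47.1
```

>>> {"op": "send_rows", "data": {"commands": [[[0,0,0.0003],0],[[0,0,0.0003],0],[[0,0,0.0003],0],[[0,0,0.0003],0],[[0,0,0.0003],0],[[0,0,0.0003],0],[[0,0,0.0003],0],[[0,0,0.0003],0]]}}

```text
clock: 10.03
eef_pos: [588.0, 41.0, 76.0]
eef_rot: [-3.141, -0.001, -0.144]
wrist_force: [-10.4, -0.8, 24.1]
finger_gap: 46.7
```

```bash
python3 - <<'E'
from h import *
import st
a=manip.camera("scene")[:,:,::-1].copy();sd=manip.camera("side")[:,:,::-1].copy()
cv2.imwrite("pics/s7.png",np.hstack([cv2.resize(sd[190:270,280:360],None,fx=5,fy=5),cv2.resize(a[200:280,285:365],None,fx=5,fy=5)]))
E
```

```text
10.03 [588.  41.  76.] [-3.141e+00 -1.000e-03 -1.440e-01] [-10.4  -0.8  24.1] [-0.08  2.12 -0.05] 46.7 [ 0.01  0.52  1.53 -0.    1.09  1.72]
```

View pics/s7.png

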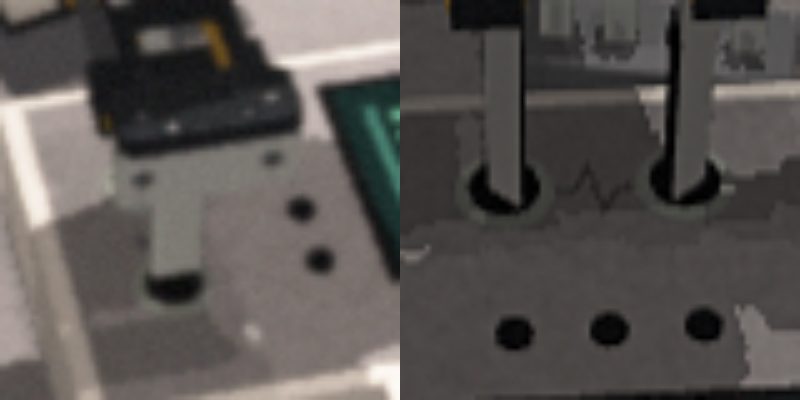

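>>> {"op": "send_rows", "data": {"commands": [[[0,0,0],0],[[0,0,0],0],[[0,0,0],0],[[0,0,0],0],[[0,0,0],0],[[0,0,0],0],[[0,0,0],0],[[0,0,0],0]]}}

```text
clock: 10.8
eef_pos: [588.0, 41.0, 76.0]
eef_rot: [-3.141, -0.001, -0.144]
wrist_force: [-10.6, -1.1, 23.1]
finger_gap: 46.9
```

>>> {"op": "send_rows", "data": {"commands": [[[0,0,0],0],[[0,0,0],0],[[0,0,0],0],[[0,0,0],0],[[0,0,0],0],[[0,0,0],0],[[0,0,0],0],[[0,0,0],0]]}}

```text
clock: 11.47
eef_pos: [588.0, 41.0, 76.0]
eef_rot: [-3.141, -0.001, -0.144]
wrist_force: [-11.9, -0.8, 23.3]
finger_gap: 47.0
```

>>> {"op": "send_rows", "data": {"commands": [[[0,0,0],0],[[0,0,0],0],[[0,0,0],0],[[0,0,0],0],[[0,0,0],0],[[0,0,0],0],[[0,0,0],0],[[0,0,0],0]]}}

```text
clock: 12.13
eef_pos: [588.0, 40.9, 76.0]
eef_rot: [-3.142, -0.001, -0.144]
wrist_force: [-10.6, 0.1, 24.0]
finger_gap: 47.1
```

>>> {"op": "send_rows", "data": {"commands": [[[0,0,0],0],[[0,0,0],0],[[0,0,0],0],[[0,0,0],0],[[0,0,0],0],[[0,0,0],0],[[0,0,0],0],[[0,0,0],0]]}}

```text
clock: 12.8
eef_pos: [588.0, 40.9, 76.0]
eef_rot: [-3.142, -0.001, -0.144]
wrist_force: [-11.1, -1.3, 22.5]
finger_gap: 46.7
```

>>> {"op": "send_rows", "data": {"commands": [[[0,0,-0.005],0],[[0,0,-0.015],0],[[0,0,-0.03],0],[[0,0,-0.05],0],[[0,0,-0.075],0],[[0,0,-0.1],0],[[0,0,-0.115],0],[[0,0,-0.12],0]]}}

```text
clock: 13.47
eef_pos: [588.5, 41.0, 196.9]
eef_rot: [-3.141, -0.004, -0.144]
wrist_force: [0.7, -0.5, -0.8]
finger_gap: 46.8
```

>>> {"op": "send_rows", "data": {"commands": [[[-0.01,0,-0.01],0],[[-0.03,0,-0.03],0],[[-0.055,0,-0.05],0],[[-0.08,0,-0.065],0],[[-0.1,0,-0.07],0],[[-0.11,0,-0.07],0],[[-0.11,0,-0.07],0],[[-0.11,0,-0.07],0]]}}

```text
clock: 14.13
eef_pos: [479.1, 56.7, 263.2]
eef_rot: [3.141, 0.001, -0.144]
wrist_force: [-0.9, -0.1, -0.6]
finger_gap: 46.6
```

```bash
python3 - <<'E'
from h import *
import st
for n in("wrist","scene","side"):
    cv2.imwrite(f"pics/f_{n}.png",manip.camera(n)[:,:,::-1])
a=cv2.imread("pics/f_scene.png");b=cv2.imread("pics/f_side.png")
cv2.imwrite("pics/f2.png",np.hstack([cv2.resize(a[170:350,200:380],None,fx=2.2,fy=2.2),cv2.resize(b[170:350,240:420],None,fx=2.2,fy=2.2)]))
E
```

```text
14.13 [479.1  56.7 263.2] [ 3.141e+00  1.000e-03 -1.440e-01] [-0.9 -0.1 -0.6] [0.03 0.02 0.02] 46.6 [ 0.04  0.11  1.62 -0.    1.42  1.76]
```

View pics/f_wrist.png

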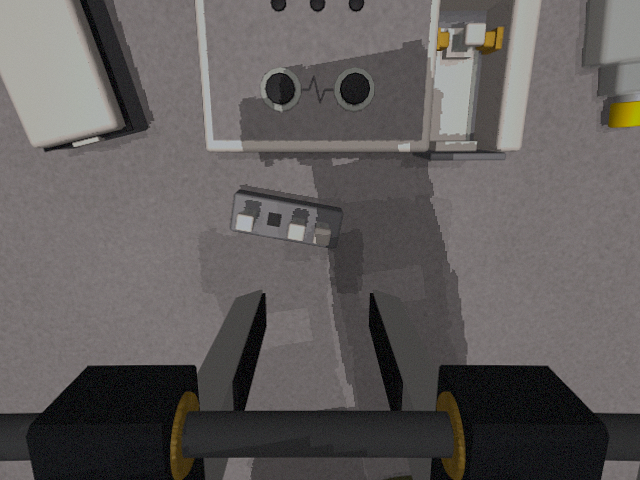

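View pics/f2.png

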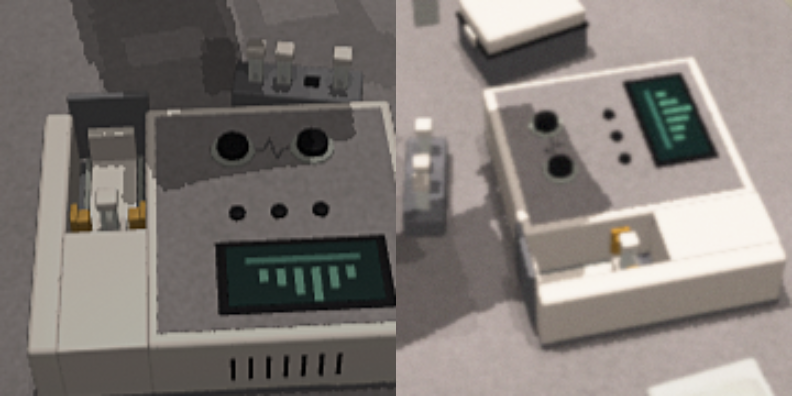

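```bash
python3 - <<'E'
from h import *
s=manip.read_state()
u=np.array([np.cos(-.144),np.sin(-.144)])
p=onz("wrist",(467,158.5),84,s)[:2];q=onz("wrist",(400,151),70,s)[:2];r=onz("wrist",(210,151),70,s)[:2]
print((q-p)@u,(r-p)@u)
manip.sign_off()
E
```

```text
5.530120675608293 5.686383622299137
the job is handed in; nothing more can be done
```

The slide is fully home, both pulse buttons were held down together for about 3.5 s and released, and the job is handed in at about 14.3 s.

- **Slide:** I pushed it by the front plate with closed fingers until the hard stop, where the force rose from about 3 N to about 20 N. In the last wrist picture the plate's front face is about 5.6 mm ahead of the console's front, and a plate 6 mm thick against the face should give 6 mm. The cuvette still sits in its pocket.
- **Buttons:** I pressed with one half-open fingertip on each. The fingertips stayed at a height of 76 mm, the fully-down height, with about 23 N in total. The moment reading showed the load shared about evenly between the two.
- **Release:** After lifting clear the force reads about zero. Both buttons look up in the pictures. The gripper is about 180 mm above the deck, touching nothing.
- **Surroundings:** The rack, tip box, flask and setting keys look unmoved, judged by eye from the pictures.

**Disagreements:** The button positions from the fixed cameras and the wrist camera differed by about 4 mm along x. I aimed between them, and the pictures showed both tips well on the caps. While pressing there was also a sideways force of about 11 N toward the robot, probably friction at the tips.

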